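# Load the guarded label dispenser

## Task

Lift the label dispenser's hinged guard right up, take the roll of labels (the smaller roll) from the roll stand and lay it on the dispenser's two rollers between the guide collars. Then lower the guard fully shut over the roll and turn the turnbutton home over the guard's front lip. Leave the tape roll on its stand and do not knock or shift the things standing around.

Things in the scene. Friction and masses are not known exactly. Their poses are not given: they have to be found in the camera images.
- dispenser: Bench label dispenser, grey steel, 206 mm deep (its x), 138 mm wide (y), 130 mm high at the hinge; fixed. Origin: centre of its underside; +x to its rear (hinge), -x to its front (slot, turnbutton). 125 mm between its cheeks, whose upper edges slope from 102 mm high at the rear to 62 mm at the front; front wall 77 mm high at x = -62 mm, front housing 73.5 mm high beyond it.
- cradle (a point): Centre of the label roll when home, at dispenser (15, 0, 59.5) mm; axes as the dispenser's. Below it two 16 mm rollers lie along y, axes 25 mm high, 24 mm before and behind. Each has two black collars, 40 mm diameter (top 45 mm high), with conical faces 38 mm apart at the roots, 47 mm at the rims: the roll drops between them onto both rollers, its axis along y.
- guard (a joint): Guard over the rollers: clear plate in an aluminium frame, 147 x 146 mm, hinged at the rear. rad: 0 = shut (slopes 15 deg down to the front, lip 78 to 82 mm high, above the front wall); 1.22 = stop, sloping up 55 deg, its edge still overhanging the rollers: come in leaning, from the front. A stiff hinge holds it anywhere; 2 to 5 N at the handle moves it. Starts shut or a little ajar.
- guard_hinge (a point): Middle of the guard's hinge line, at dispenser (90, 0, 122) mm; the line runs along the dispenser's y. The point does not move with the guard.
- guard_handle (a point): Middle of the guard's handle: a round aluminium bar, 12 mm thick, 100 mm long along the dispenser's y, on posts 90 mm apart, its centre 32 mm above the plate and 112.6 mm from the hinge line. Shut, it lies 112.6 mm in front of the hinge line and 3 mm above it; it rises and swings rearward as the guard opens. The bar may turn between the fingers.
- turnbutton (a joint): Steel turnbutton on the front housing, on a vertical pin. rad: 0 = home, tongue to the dispenser's +x, 8 mm over the guard's front lip (4 mm above it), blocking the guard; positive is counter-clockwise from above, 1.57 = tongue to +y, clear. Stops at 0 and 1.57; friction (0.06 N m) keeps it where left. While the guard is not down (over about 0.02) the tongue cannot pass the lip.
- button_wing (a point): Grip point on the turnbutton's pin axis, at dispenser (-92, 0, 104) mm. Wing: upright fin 8 mm thick, 36 mm long, from 90 to 113 mm height, in line with the tongue; the point's x axis points along the tongue. The tongue (11 mm wide, 86 to 91 mm height) reaches 30 mm one way, 13 mm the other; the guard's lip begins 22 mm behind the pin.
- roll_stand: Roll stand: dark steel base 100 x 204 mm, two 10 mm steel rods along its y, axes 40 mm high and 52 mm apart, end plates 54 mm high at y = +/-100 mm. Fixed. Origin: centre of its underside. The label roll and the tape roll stand on edge on the rods, one each side of the middle (either side), about 110 mm apart, their axes along the stand's y.
- label_roll_centre (a point): Centre of the roll of labels (cream paper roll), the smaller roll on the stand: 68 mm diameter, 35 mm wide, about 0.11 kg, solid. z axis = the roll's axis (level); centre 69 mm high on the stand. Grip it across its flat faces (35 mm), with the fingertips no lower than about its centre, so that they stay above the collars.
- tape_roll_centre (a point): Centre of the roll of brown packing tape, the larger roll on the stand: 91 mm diameter, 48 mm wide, top 129 mm high. Stays on the stand.
- sanitiser: Pump bottle of sanitiser, 69 x 64 mm, 183 mm tall, at the back between the stand and the dispenser. Origin: centre of its underside. Bystander, loose.
- crimp_roller: Crimping roller with beech handle, 29 x 162 x 29 mm, lying between the robot and the work. Origin: centre of its underside. Bystander, loose.
- small_pot: Small empty steel sauce pot, 62 mm diameter, 30 mm high, between the stand and the dispenser. Origin: centre of its underside. Bystander, loose.
- lid_stack: Banded stack of foil-tray lids, 147 x 112 x 39 mm, at the right beyond the wooden cabinet. Origin: centre of its underside. Bystander, loose.
- label_roll: The same roll of labels; origin: centre of one flat face, z along the roll's axis.

How it is judged (in metres and radians):
On the way, in this order (a step that is already met when the one before it is completed fails the run):
1. the guard has been lifted right up (at least 1.05 rad) (value of joint guard above 1.05 rad), for 0.2 s.
2. with the guard still up, the label roll lies on the two rollers between the collars (centre within 8 mm, axis within 0.12 rad), released (distance between label_roll_centre and cradle below 0.008 m and angle between the z axis of label_roll_centre and the y axis of cradle, either way round below 0.12 rad and value of joint guard above 0.9 rad and contact force between the fingers and label_roll below 0.1 N), for 0.2 s.
3. the guard has been lowered shut (below 0.04 rad) over the roll, the turnbutton still aside (distance between label_roll_centre and cradle below 0.008 m and angle between the z axis of label_roll_centre and the y axis of cradle, either way round below 0.12 rad and value of joint guard below 0.04 rad and value of joint turnbutton above 0.5 rad), for 0.2 s.
At the end, for the whole second after the job is handed in: The label roll rests on the dispenser's rollers (centre within 8 mm of the cradle point, axis within 0.12 rad), the guard is shut (below 0.04 rad), the turnbutton is turned home over the lip (below 0.2 rad), the tape roll is still on the stand where it was (within 30 mm) (distance between label_roll_centre and cradle below 0.008 m and angle between the z axis of label_roll_centre and the y axis of cradle, either way round below 0.12 rad and value of joint guard below 0.04 rad and value of joint turnbutton below 0.2 rad and linear speed of label_roll below 0.02 m/s and distance of tape_roll_centre from where it was at the start of the episode below 0.03 m); the robot touches nothing.
It fails at once if the tape roll or a bystander is shifted more than 30 mm, or the bottle is tipped (distance of any of tape_roll_centre, sanitiser, crimp_roller, small_pot, lid_stack from where it was at the start of the episode above 0.03 m or angle between sanitiser's own z axis and vertical above 0.3 rad).
It also fails if it takes over 72 s, if anything falls off the work surface, if the arm or the gripper's body presses on something with over 40 N, if the wrist force passes 120 N, or if a joint passes its speed limit or range.

## Robot

A 6-joint arm with a two-finger parallel gripper is mounted at the origin on the work surface; the furniture and walls round the work are solid. World frame = base frame: x ahead of the robot, y to its left, z up, the work surface at z = 0. Lengths are in m, angles in degrees, forces in N, time in s.
With the tool pointing down it reaches from about 0.3 to 0.75 m from the base axis. Payload 8.5 kg.
Tool frame: the origin (TCP) lies on the centre line of the jaws, within the pads' length; the fingertips stand 14 mm ahead of it and the grasp point (between the pads) lies 5 mm behind it; z points along the fingers, x is the direction in which the jaws open and shut, and the axes are right-handed (so a half turn about z gives the same grasp; the last joint's range is limited). The gripper opens to 85 mm and grips with 20 to 120 N. Pads are 22 mm wide; open, the fingers measure 114 mm over their backs; the gripper's body (76 mm by 85 mm) begins 54 mm behind the grasp point. The pads swing forward as they close: fully open they stand 13 mm farther back than shut.
Start: joints at [-76.851, 21.807, 74.336, -0, 83.858, -12.336], TCP at [0.237, -0.496, 0.245] pointing down, gripper open.
Joint ranges: [-178.18, 178.18], [-50.72, 133.34], [12.68, 142.11], [-81.47, 261.47], [9.98, 163.14], [-165.26, 165.26]. Speed limits (degrees/s): [136.94, 136.94, 180, 180, 180, 180].

## Interface

Orientations are given as a 3x3 rotation matrix whose columns are the frame's x, y, z axes.
In Python, from rig import * gives the robot as it stands.
- The arm moves only by the shell command python3 -m crank 'ROWS' [FORCE]. ROWS is JSON, one flat list of numbers, 7 for each row, row after row: the turn, a rotation vector about the world's x, y, z in rad, then the shift along the world's x, y, z in m, then the opening in per cent of the stroke, from 0 (shut) to 100 (fully open). A call has 1 to 20 rows; each row shifts and turns the commanded pose from where the row before left it; what a row does not reach is not made up. A row lasts 1/10 s, in which the tool goes at most 50 mm and 8.59 degrees, less where a joint would pass 70% of its speed; a pose out of reach is approached as far as the arm can. A call is refused whole if a number of a shift passes 0.05 or a number of a turn 0.15, either way. A call with a gripper value outside its range is refused whole. The fingers move at their own pace and stop on an object; FORCE is the grip in N (left out, the last holds). Time passes only in rows, so rows that do not move let the fingers close. It gives the time, the measured TCP pose, the force and the opening at its end, in the units of the state.
- observe(): the state, without advancing time (a new reading comes with each control period).
- get_image(name): name is "scene" or "top" or "wrist"; returns a dict with "frame" (384x512x3 uint8, red, green, blue), "fov_y" (degrees; the focal length in pixels is half the picture's height over the tangent of half this angle, whatever the lens; pixels are square), "cx", "cy" (the principal point, pixels), "world_to_cam" (4x4, takes a point from world to camera coordinates). Camera axes: x right, y up, looking along -z (the intrinsics and any distortion apply to the point x, -y, -z); pixel columns grow to the right and rows downward; lengths in m; the calibration is good to about 2 mm. A picture is of the moment at which its call begins. There is no depth.
- close_job(): hands the job in, once; it reports no verdict.
The state is a dict: "time_s": time; "q": joint angles; "qvel": joint speeds; "joint_efforts": joint torques, N m; "position": TCP position; "tool_rot": TCP orientation; "ft_force": force on the tool from outside, world axes, zero at the start; "wrist_torque": the same for the moment, N m; "grip_width": finger opening in m.
Only numpy, scipy, OpenCV 4.12 (cv2) and the standard library are available. Lean on these libraries where they do the work, as an engineer would, in place of code of your own. Each camera call takes 0.05 s, during which the arm holds its last target. There are 200 camera calls.

## Working session

There is one attempt and no reset: what is moved stays moved. The work goes in short steps, Python scripts to look and compute and a shell command to move; the robot and the scene stay as the last step left them, time stands still between calls to the robot, and variables do not carry over. Pictures are saved under pics/ and viewed, about 8 in all and at most 12, crops included, and the job is handed in when it is done.

```bash
ls; mkdir -p pics
python3 - <<'E'
from rig import *
import cv2
for n in ("scene","top"):
    d=get_image(n); cv2.imwrite(f"pics/{n}0.png",d["frame"][:,:,::-1])
    print(n,d["fov_y"],d["cx"],d["cy"],[k for k in d]); print(d["world_to_cam"])
o=observe(); print(o["time_s"],o["tool_rot"],o["grip_width"])
E
```

```text
pics
scene 45.22102479961782 262.7751132226232 196.4865313576374 ['frame', 'fov_y', 'cx', 'cy', 'world_to_cam']
[[ 0.55711078 -0.83036322 -0.01115814 -0.35307378]
 [ 0.3799257   0.24290751  0.89255386 -0.28464912]
 [-0.73843351 -0.50149064  0.45080272 -1.12078863]
 [ 0.          0.          0.          1.        ]]
top 42.058229658602436 258.0048579564057 184.02118670105796 ['frame', 'fov_y', 'cx', 'cy', 'world_to_cam']
[[ 8.91185298e-04 -9.99918489e-01  1.27366346e-02 -8.59998593e-02]
 [ 9.84777233e-01  3.09141766e-03  1.73793686e-01 -5.21147465e-01]
 [-1.73818895e-01  1.23878654e-02  9.84699717e-01 -1.57751022e+00]
 [ 0.00000000e+00  0.00000000e+00  0.00000000e+00  1.00000000e+00]]
0.1 [[ 4.30286260e-01 -9.02692431e-01 -3.32207597e-04]
 [-9.02691582e-01 -4.30286319e-01  1.26151934e-03]
 [-1.28170834e-03 -2.42933435e-04 -9.99999149e-01]] 0.08563981660829839
```

View pics/scene0.png

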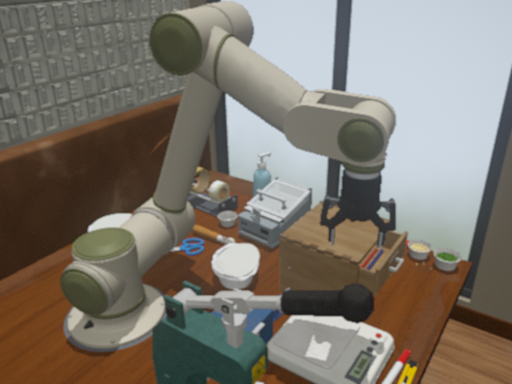

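View pics/top0.png

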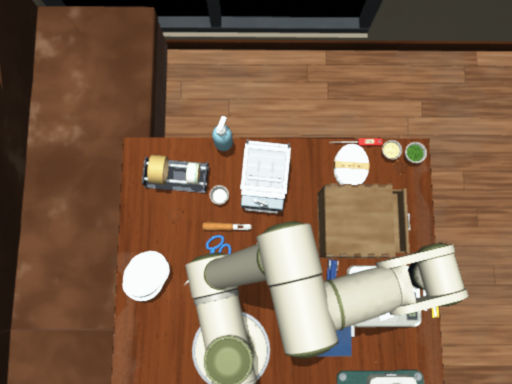

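The scene view shows the dispenser (~275,213), stand (~210,190), bottle and pot between them. In the top view the dispenser is at (267,177), the tape roll at (157,170), the cream label roll at (192,173), the pot at (219,195), the crimp roller at (227,227) and the cabinet at (363,220).

```bash
cat > h.py <<'E'
from rig import *
import numpy as np, cv2
from scipy.spatial.transform import Rotation as R
def ray(d,u,v):
    f=d["frame"].shape[0]/2/np.tan(np.radians(d["fov_y"]/2)); W=np.array(d["world_to_cam"])
    c=np.array([(u-d["cx"])/f,-(v-d["cy"])/f,-1.]); Rm=W[:3,:3]
    return -Rm.T@W[:3,3], Rm.T@c
def onz(d,u,v,z):
    o,r=ray(d,u,v); return o+r*(z-o[2])/r[2]
def proj(d,p):
    f=d["frame"].shape[0]/2/np.tan(np.radians(d["fov_y"]/2)); W=np.array(d["world_to_cam"])
    c=W[:3,:3]@np.asarray(p)+W[:3,3]; return np.array([d["cx"]-f*c[0]/c[2],d["cy"]+f*c[1]/c[2]])
def tri(obs):
    "obs: list of (d,u,v): least-squares point of the rays and the residual"
    A=np.zeros((3,3));b=np.zeros(3);L=[]
    for d,u,v in obs:
        o,r=ray(d,u,v); r=r/np.linalg.norm(r); P=np.eye(3)-np.outer(r,r); A+=P;b+=P@o;L.append((P,o))
    p=np.linalg.solve(A,b); return p,[float(np.linalg.norm(P@(p-o))) for P,o in L]
E
python3 - <<'E'
from h import *
d=get_image("top")
cv2.imwrite("pics/topc.png",cv2.resize(d["frame"][120:250,135:310,::-1],None,fx=4.5,fy=4.5,interpolation=cv2.INTER_CUBIC))
np.save("top.npy",d,allow_pickle=True)
for n,u,v,z in [("disp",266,178,.1),("label",192,173,.07),("tape",157,170,.08),("pot",219,195,.03),("cab",363,220,.15)]: print(n,onz(d,u,v,z))
E
```

```text
disp [ 0.53115339 -0.10943929  0.1       ]
label [0.55237261 0.12725467 0.07      ]
tape [0.559756  0.2377308 0.08     ]
pot [0.48734163 0.04229218 0.03      ]
cab [ 0.39401645 -0.39980536  0.15      ]
```

View pics/topc.png

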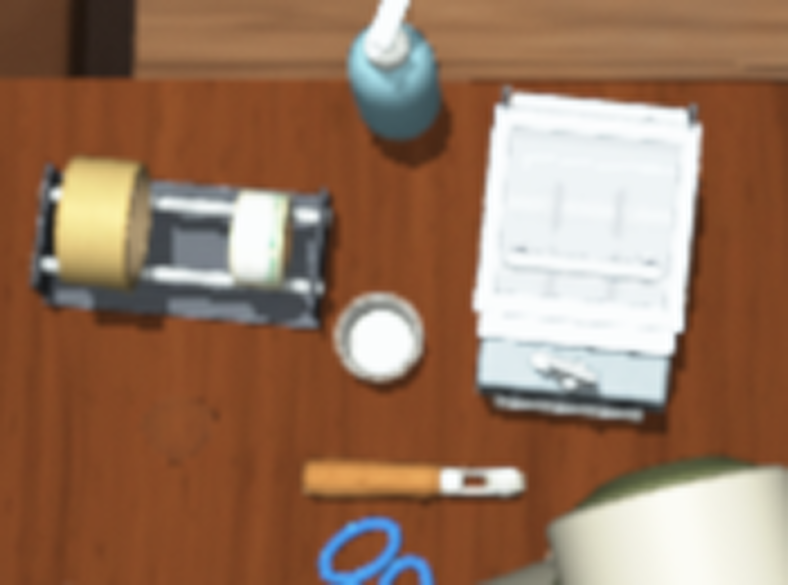

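The dispenser faces the robot at about -0.1 rad yaw (handle bar from (510,257) to (660,272) in the crop). The turnbutton tongue points left and slightly back at (535,357) from its pin at (567,370). The cream roll is at (260,238), with the end plate right of it and the tape roll to the left. I'll go above the dispenser for a close look.

```bash
python3 -m crank '[0,0,0,0,0,0.04,100, 0,0,0.1,0.02,0.04,0.005,100, 0,0,0.1,0.02,0.04,0.005,100, 0,0,0.1,0.02,0.04,0.005,100, 0,0,0.1,0.02,0.04,0.005,100, 0,0,0.1,0.02,0.04,0.005,100, 0,0,0.1,0.02,0.04,0.005,100, 0,0,0.1,0.02,0.04,0.005,100, 0,0,0.1,0.02,0.04,0.005,100, 0,0,0.1,0.02,0.04,0.005,100, 0,0,0.1,0.02,0.04,0.005,100, 0,0,0,0,0,0,100, 0,0,0,0,0,0,100]'
python3 - <<'E'
from h import *
d=get_image("wrist"); np.save("w1.npy",d,allow_pickle=True)
cv2.imwrite("pics/w1.png",cv2.resize(d["frame"][:,:,::-1],None,fx=1.5,fy=1.5,interpolation=cv2.INTER_CUBIC)); print(ray(d,256,192),d["fov_y"])
o=observe(); print(o["position"],o["tool_rot"],o["q"])
E
```

```text
time_s: 1.45
position: [0.4367, -0.0958, 0.3351]
tool_rot: [[0.992, -0.124, -0.0], [-0.124, -0.992, -0.0], [-0.0, 0.0, -1.0]]
ft_force: [-0.1, -0.8, 0.4]
grip_width: 0.0851
(array([ 0.44613863, -0.01674857,  0.46478488]), array([-0.04338185, -0.32572554, -0.94461611])) 61.360899425652875
[ 0.43647783 -0.09662083  0.33503983] [[ 9.92033926e-01 -1.25969194e-01 -6.72590439e-04]
 [-1.25969214e-01 -9.92034151e-01  1.29921704e-05]
 [-6.68869299e-04  7.18370148e-05 -9.99999774e-01]] [-2.77107409e+01  8.08147381e+00  7.87296565e+01 -1.72881569e-02
  9.32233324e+01 -2.04749775e+01]
```

View pics/w1.png

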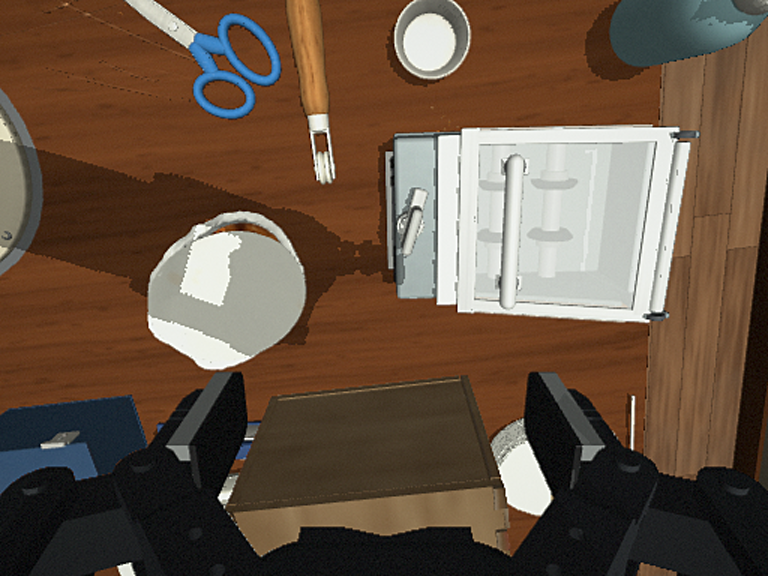

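The wrist view shows the handle bar from (515,162) to (508,300), the hinge knobs at (690,134) and (657,316), and the turnbutton at about (410,222), with its tongue up-right to (418,190). Next I triangulate the handle against the top view.

```bash
python3 - <<'E'
from h import *
t=np.load("top.npy",allow_pickle=True).item(); w=np.load("w1.npy",allow_pickle=True).item()
C=lambda x,y:(x/4.5+135-.4,y/4.5+120-.4); S=lambda x,y:(x/1.5,y/1.5)
P={}
for n,a,b in [("barL",(510,257),(515,160)),("barR",(660,272),(508,303)),("hL",(507,95),(688,134)),("hR",(695,115),(657,316)),("pin",(567,370),(410,228)),("fhL",(480,388),(396,135)),("fhR",(662,405),(400,297))]:
    P[n],r=tri([(t,*C(*a)),(w,*S(*b))]); print(n,P[n].round(4),np.round(r,4))
for n,b,z in [("barL",(515,160),.126),("barR",(508,303),.126),("pin",(410,226),.105),("tongue",(418,190),.09),("tongue tail",(404,240),.09)]: print(n,onz(w,*S(*b),z).round(4))
E
python3 - <<'E'
import cv2
a=cv2.imread('pics/w1.png'); 
cv2.imwrite('pics/w1c.png',cv2.resize(a[110:340,380:700],None,fx=2.5,fy=2.5,interpolation=cv2.INTER_CUBIC))
E
```

```text
barL [ 0.5292 -0.0528  0.1306] [0. 0.]
barR [ 0.5199 -0.1557  0.1286] [0.0004 0.0004]
hL [ 0.6443 -0.0503  0.1286] [0.0001 0.0001]
hR [ 0.6312 -0.181   0.1266] [0.0002 0.0002]
pin [ 0.4539 -0.0926  0.1169] [0.001 0.001]
fhL [ 0.454  -0.0304  0.0141] [0.0001 0.0001]
fhR [ 0.4378 -0.1614  0.0699] [0.0032 0.0032]
barL [ 0.5304 -0.0533  0.126 ]
barR [ 0.5209 -0.1568  0.126 ]
pin [ 0.4552 -0.0942  0.105 ]
tongue [ 0.4647 -0.0704  0.09  ]
tongue tail [ 0.4497 -0.108   0.09  ]
```

View pics/w1c.png

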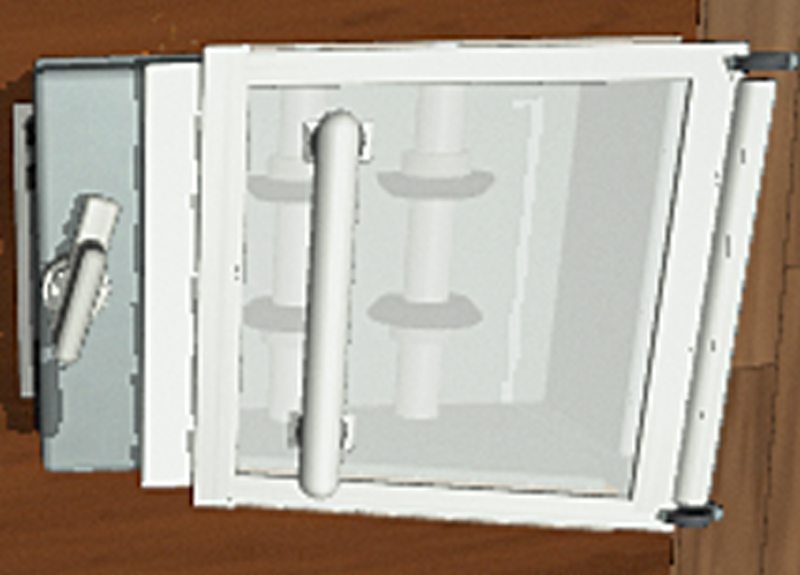

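```bash
python3 -m crank '[0,0,0.015,0.0445,-0.004,0,60, 0,0,0.015,0.0445,-0.004,0,60, 0,0,0,0,0,-0.045,60, 0,0,0,0,0,-0.045,60, 0,0,0,0,0,-0.045,60, 0,0,0,0,0,-0.045,60, 0,0,0,0,0,-0.025,60, 0,0,0,0,0,0,60, 0,0,0,0,0,0,60]' 30
python3 - <<'E'
from h import *
d=get_image("wrist"); np.save("w2.npy",d,allow_pickle=True)
cv2.imwrite("pics/w2.png",d["frame"][:,:,::-1])
E
```

```text
time_s: 2.4
position: [0.5258, -0.1057, 0.131]
tool_rot: [[0.995, -0.098, 0.0], [-0.098, -0.995, -0.0], [0.0, 0.0, -1.0]]
ft_force: [0.3, -0.9, 0.1]
grip_width: 0.0514
```

View pics/w2.png

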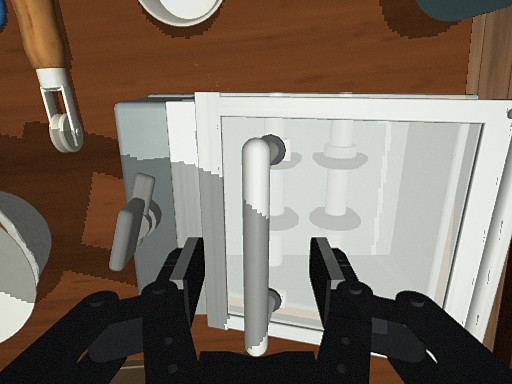

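The bar lies centred between the open fingers, from (257,145) to (257,350). I'll close on it and swing it up along its arc.

```bash
python3 -m crank '[0,0,0,0,0,0,0, 0,0,0,0,0,0,0, 0,0,0,0,0,0,0, 0,0,0,0,0,0,0, 0,0,0,0,0,0,0, 0,0,0,0,0,0,0, 0,0.02,0,0.001,0,0.013,0, 0,0.02,0,0.0026,-0.0003,0.0128,0, 0,0.02,0,0.0041,-0.0004,0.0124,0]' 40
```

```text
time_s: 3.35
position: [0.5328, -0.1052, 0.1679]
tool_rot: [[0.993, -0.096, -0.063], [-0.096, -0.995, 0.001], [-0.063, 0.006, -0.998]]
ft_force: [0.6, -3.6, -7.4]
grip_width: 0.0102
```

```bash
python3 -m crank '[0,0.02,0,0.0055,-0.0005,0.0118,0, 0,0.02,0,0.0068,-0.0007,0.0111,0, 0,0.02,0,0.0081,-0.0008,0.0102,0, 0,0.02,0,0.0092,-0.0009,0.0092,0, 0,0.02,0,0.0102,-0.001,0.0081,0, 0,0.02,0,0.011,-0.0011,0.0068,0, 0,0.02,0,0.0118,-0.0012,0.0056,0, 0,0,0,0,0,0,0, 0,0,0,0,0,0,0]'
python3 - <<'E'
from h import *
d=get_image("scene"); np.save("s3.npy",d,allow_pickle=True)
cv2.imwrite("pics/s3.png",cv2.resize(d["frame"][120:270,170:370,::-1],None,fx=4,fy=4,interpolation=cv2.INTER_CUBIC))
E
```

```text
time_s: 4.25
position: [0.5952, -0.1114, 0.235]
tool_rot: [[0.976, -0.094, -0.198], [-0.096, -0.995, -0.002], [-0.197, 0.021, -0.98]]
ft_force: [-10.9, 0.4, 23.4]
grip_width: 0.01
```

View pics/s3.png

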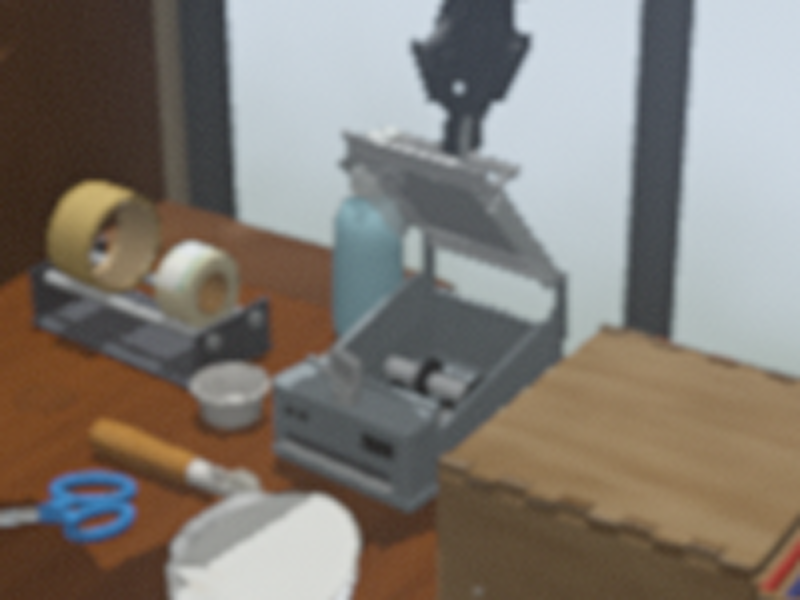

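The guard stands up at about 1.2 rad and nothing else is disturbed. The label roll is at crop (197,285), the tape roll at (103,235). I'll release the bar and go above the label roll with the jaws turned along y.

```bash
python3 -m crank '[0,0,0,0,0,0,25, 0,0,0,0,0,0,25, 0,0,0,0,0,0,25, 0,0,0,0.005,0,0.025,25, 0,0,0,0.008,0,0.04,25, 0,-0.1,0,0,0,0.025,25, 0,-0.1,0.142,-0.0095,0.0217,0,40, 0,0,0.142,-0.0095,0.0217,0,60, 0,0,0.142,-0.0095,0.0217,0,60, 0,0,0.142,-0.0095,0.0217,0,60, 0,0,0.142,-0.0095,0.0217,0,60, 0,0,0.142,-0.0095,0.0217,0,70, 0,0,0.142,-0.0095,0.0217,0,70, 0,0,0.142,-0.0095,0.0217,0,70, 0,0,0.142,-0.0095,0.0217,0,70, 0,0,0.142,-0.0095,0.0217,0,70, 0,0,0.142,-0.0095,0.0217,0,70, 0,0,0,0,0,0,70, 0,0,0,0,0,0,70]'
python3 - <<'E'
from h import *
d=get_image("wrist"); np.save("w4.npy",d,allow_pickle=True)
cv2.imwrite("pics/w4.png",cv2.resize(d["frame"][:,:,::-1],None,fx=1.5,fy=1.5,interpolation=cv2.INTER_CUBIC))
print(observe()["q"])
E
```

```text
time_s: 6.2
position: [0.5046, 0.1275, 0.3211]
tool_rot: [[0.125, 0.992, 0.005], [0.992, -0.125, -0.014], [-0.013, 0.006, -1.0]]
ft_force: [-0.1, 0.5, 0.1]
grip_width: 0.0596
[  1.46614812  16.2516545   70.21305491  -0.81830487  93.28575366
 -81.33747941]
```

View pics/w4.png

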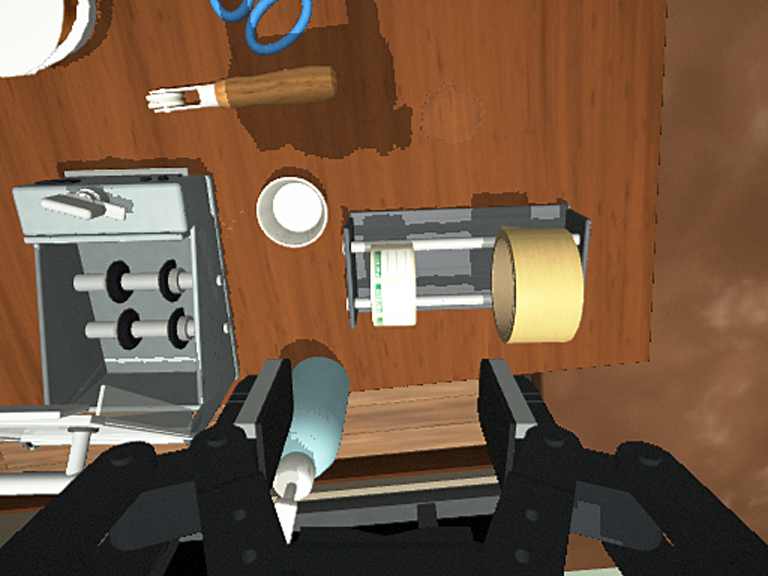

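The label roll spans (371–416, 244–327), with the tape roll on its right at (538,285). The four collars are at (118,282), (174,281), (130,328) and (181,328), and the guard stays up.

Run:
```python
from h import *
t=np.load("top.npy",allow_pickle=True).item(); w=np.load("w4.npy",allow_pickle=True).item()
S=lambda x,y:(x/1.5,y/1.5); C=lambda x,y:(x/4.5+135-.4,y/4.5+120-.4)
print(ray(w,256,192)[0])
print("tri roll",tri([(t,*C(260,238)),(w,*S(393.5,285))]))
for z in (.069,.1): print("edges",z,onz(w,*S(371,285),z).round(4),onz(w,*S(416,285),z).round(4), onz(w,*S(393.5,244),z).round(4),onz(w,*S(393.5,327),z).round(4))
for z in (.025,): print("collars",[onz(w,*S(*p),z).round(4) for p in [(118,282),(174,281),(130,328),(181,328)]])
b=w["frame"];hsv=cv2.cvtColor(b,cv2.COLOR_RGB2HSV)
m=((hsv[:,:,2]<60)).astype(np.uint8); m[:, :40]=0; m[:,150:]=0; m[:165]=0; m[235:]=0
n,l,s,c=cv2.connectedComponentsWithStats(m); print([(s[i],c[i].round(1)) for i in range(1,n) if s[i,4]>60])
y=np.array([.096,.9954]);x=np.array([.9954,-.096]); o=np.array([.548,-.107]); print("cradle est",o+x*.015)
```

```text
[0.42380063 0.13874391 0.45025998]
tri roll (array([0.55169953, 0.12458845, 0.08050205]), [0.0003258061924283968, 0.0003258061924285137])
edges 0.069 [0.5532 0.1054 0.069 ] [0.5577 0.1425 0.069 ] [0.5206 0.1281 0.069 ] [0.5932 0.1194 0.069 ]
edges 0.1 [0.5426 0.1081 0.1   ] [0.5468 0.1422 0.1   ] [0.5127 0.129  0.1   ] [0.5794 0.1209 0.1   ]
collars [array([ 0.5366, -0.1326,  0.025 ]), array([ 0.542 , -0.0801,  0.025 ]), array([ 0.5835, -0.1351,  0.025 ]), array([ 0.5894, -0.086 ,  0.025 ])]
[(array([106, 173,  15,  28, 195], dtype=int32), array([111.1, 187.1])), (array([ 71, 174,  18,  28, 312], dtype=int32), array([ 77.7, 187.6])), (array([ 51, 195,  17,  40,  76], dtype=int32), array([ 59.2, 214.2])), (array([112, 205,  14,  28, 185], dtype=int32), array([116.8, 219. ])), (array([ 78, 206,  17,  27, 280], dtype=int32), array([ 84.6, 219.2]))]
cradle est [ 0.562931 -0.10844 ]
```

```bash
python3 -m crank '[0,0,0.042,0.025,-0.001,-0.02,70, 0,0,0,0.025,-0.0015,-0.02,70, 0,0,0,0,0,-0.045,70, 0,0,0,0,0,-0.045,70, 0,0,0,0,0,-0.045,70, 0,0,0,0,0,-0.045,70, 0,0,0,0,0,-0.015,70, 0,0,0,0,0,0,70, 0,0,0,0,0,0,70]' 30
python3 - <<'E'
from h import *
d=get_image("wrist"); cv2.imwrite("pics/w5.png",d["frame"][:,:,::-1])
E
```

```text
time_s: 7.15
position: [0.5552, 0.1242, 0.0869]
tool_rot: [[0.084, 0.996, 0.006], [0.996, -0.084, -0.014], [-0.013, 0.007, -1.0]]
ft_force: [-1.2, 0.5, 1.7]
grip_width: 0.0593
```

View pics/w5.png

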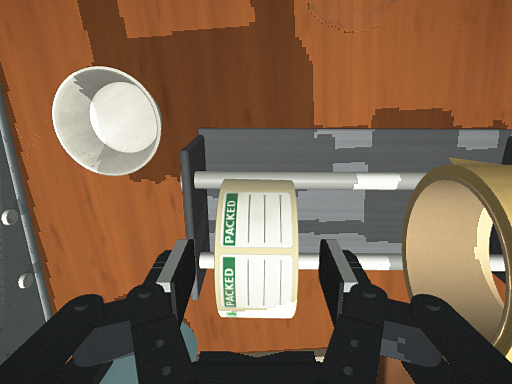

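The roll sits centred between the fingers, and the tape roll and end plate are clear. I'll close and lift.

```bash
python3 -m crank '[0,0,0,0,0,0,15, 0,0,0,0,0,0,15, 0,0,0,0,0,0,15, 0,0,0,0,0,0,15, 0,0,0,0,0,0,15, 0,0,0,0,0,0.02,15, 0,0,0,0,0,0.04,15, 0,0,0,0,0,0.04,15, 0,0,0,0,0,0.04,15, 0,0,0,0,0,0,15]' 40
python3 - <<'E'
from h import *
o=observe(); print(o["tool_rot"][:,0]);
E
```

```text
time_s: 8.2
position: [0.5561, 0.125, 0.2319]
tool_rot: [[0.082, 0.996, 0.016], [0.997, -0.082, -0.014], [-0.012, 0.017, -1.0]]
ft_force: [0.4, -0.2, -0.9]
grip_width: 0.0338
[ 0.08218549  0.99654231 -0.01220568]
```

```bash
python3 -m crank '[-0.011,-0.1245,0,-0.0183,0,0,15, -0.011,-0.1245,0,-0.0183,0,0,15, -0.011,-0.1245,0,-0.0183,0,0,15, -0.011,-0.1245,0,-0.0183,0,0,15, 0,0,0,0,-0.045,-0.005,15, 0,0,0,0,-0.045,-0.005,15, 0,0,0,0,-0.045,-0.005,15, 0,0,0,0,-0.045,-0.005,15, 0,0,0,0,-0.045,-0.005,15, 0,0,0,0,0,0,15, 0,0,0,0,0,0,15]'
python3 - <<'E'
from h import *
d=get_image("wrist"); cv2.imwrite("pics/w6.png",d["frame"][:,:,::-1]); np.save("w6.npy",d,allow_pickle=True)
o=observe(); R_=np.array(o["tool_rot"]); p=np.array(o["position"]); print(o["q"]); c=p+.018*R_[:,2]; print("roll",c,"axis",R_[:,0],"to go",np.array([.5629,-.1085,.0595])-c)
for q in [(.5629,-.1085,.0595),c]: print(proj(d,q))
E
```

```text
time_s: 9.3
position: [0.4806, -0.101, 0.2005]
tool_rot: [[0.092, 0.872, 0.48], [0.996, -0.074, -0.056], [-0.013, 0.483, -0.875]]
ft_force: [-0.6, 0.5, -0.8]
grip_width: 0.0337
[ -31.68852331    9.0997404   106.97211303   19.09391504   38.9059037
 -128.98960429]
roll [ 0.48932803 -0.10085717  0.1849049 ] axis [ 0.0899945   0.99585015 -0.01354497] to go [ 0.07357197 -0.00764283 -0.1254049 ]
[259.5500589  174.63347595]
[260.21187342 245.79408333]
```

View pics/w6.png

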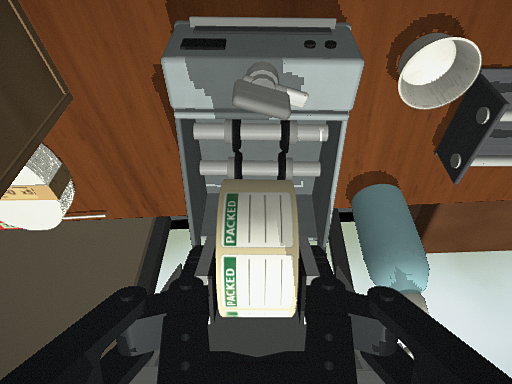

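The roll is in line with the collar gap: its middle is at column 258, and the collar mid is at 261, about 1 mm off. I'll go in along the lean.

```bash
python3 -m crank '[0,0,0,0.0165,-0.0017,-0.028,15, 0,0,0,0.0165,-0.0017,-0.028,15, 0,0,0,0.0165,-0.0017,-0.028,15, 0,0,0,0.0165,-0.0015,-0.028,15, 0,0,0,0,0,0,15, 0,0,0,0,0,0,15]'
python3 - <<'E'
from h import *
d=get_image("wrist"); cv2.imwrite("pics/w7.png",d["frame"][:,:,::-1])
o=observe(); R_=np.array(o["tool_rot"]); p=np.array(o["position"]); c=p+.018*R_[:,2]; print("to go",np.array([.5629,-.1085,.0595])-c,o["ft_force"])
E
```

```text
time_s: 9.95
position: [0.5469, -0.1052, 0.0894]
tool_rot: [[0.087, 0.872, 0.481], [0.996, -0.07, -0.054], [-0.014, 0.484, -0.875]]
ft_force: [0.3, 0.0, -0.8]
grip_width: 0.0339
to go [ 0.00719554 -0.00182951 -0.0150495 ] [-0.24878596 -0.26314785 -0.80361329]
```

View pics/w7.png

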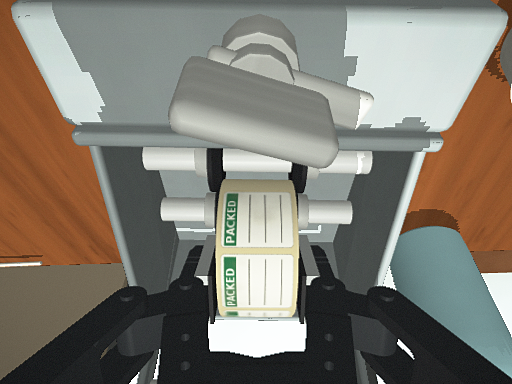

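The roll (columns 216–299) is centred between the front collars (207–222 and 292–308). I go the last bit.

```bash
python3 -m crank '[0,0,0,0.0036,-0.0009,-0.007,15, 0,0,0,0.0036,-0.0009,-0.006,15, 0,0,0,0,0,0,15, 0,0,0,0,0,0,15]'
python3 - <<'E'
from h import *
o=observe(); R_=np.array(o["tool_rot"]); p=np.array(o["position"]); c=p+.018*R_[:,2]; print("to go",np.array([.5629,-.1085,.0595])-c,o["ft_force"])
E
```

```text
time_s: 10.4
position: [0.5546, -0.1082, 0.0767]
tool_rot: [[0.089, 0.871, 0.483], [0.996, -0.071, -0.055], [-0.014, 0.486, -0.874]]
ft_force: [0.5, 5.7, 2.7]
grip_width: 0.0338
to go [-0.0003635   0.00068337 -0.00145925] [0.50681068 5.73562753 2.71467024]
```

```bash
python3 -m crank '[0,0,0,0,0.001,-0.0005,15, 0,0,0,0,0.0,-0.001,15, 0,0,0,0,0,0,15]'
python3 - <<'E'
from h import *
o=observe(); R_=np.array(o["tool_rot"]); p=np.array(o["position"]); c=p+.018*R_[:,2]; print("to go",np.array([.5629,-.1085,.0595])-c,o["ft_force"])
E
```

```text
time_s: 10.7
position: [0.5547, -0.108, 0.0765]
tool_rot: [[0.09, 0.87, 0.485], [0.996, -0.071, -0.058], [-0.016, 0.488, -0.873]]
ft_force: [-10.5, 2.4, 16.3]
grip_width: 0.0339
to go [-0.00051059  0.00052778 -0.00127499] [-10.47229672   2.36122666  16.33350104]
```

Seated against the rear roller (force direction matches). I ease forward 2 mm, release and back out.

```bash
python3 -m crank '[0,0,0,-0.002,0,0,15, 0,0,0,0,0,0,15, 0,0,0,0,0,0,55, 0,0,0,0,0,0,55, 0,0,0,0,0,0,55, 0,0,0,0,0,0,55, 0,0,0,-0.01,0.001,0.018,55, 0,0,0,-0.02,0.002,0.036,55, 0,0,0,-0.02,0.002,0.036,55, 0,0,0,-0.02,0.002,0.036,55, 0,0,0,-0.01,0.001,0.018,55, 0,0,0,0,0,0,55]'
python3 - <<'E'
from h import *
d=get_image("wrist"); np.save("w8.npy",d,allow_pickle=True); im=d["frame"]; hsv=cv2.cvtColor(im,cv2.COLOR_RGB2HSV)
for n,p in [("home",(.5629,-.1085,.0595)),("top",(.5629,-.1085,.0935))]: print(n,proj(d,p).round(1))
ax=np.array([.096,.9954,0])
for s in (-.0175,.0175): print("edge top",proj(d,np.array([.5629,-.1085,.0935])+s*ax).round(1))
print(hsv[::12,200:320:6,2])
E
```

```text
time_s: 11.9
position: [0.4723, -0.0998, 0.2214]
tool_rot: [[0.09, 0.869, 0.486], [0.996, -0.07, -0.059], [-0.017, 0.489, -0.872]]
ft_force: [0.9, -0.1, -1.1]
grip_width: 0.0471
home [259.7 164.6]
top [259.3 189.8]
edge top [240.5 189.5]
edge top [278.  190.1]
[[ 69  71  76  74  75  71  75  75  77  75  73  68  72  68  67  64  68  66
   73  73]
 [ 66  74  73  73  75  74  72  76  76  77  76  74  73  70  66  59  71  67
   75  75]
 [159 103 130 132 157 159 156 153 155 154 151 152 151 150 150 149 148 148
  148 146]
 [ 40  39  55  55  70  83  81  78  76  82  83  78  82  82  80  82  82  80
   82  81]
 [ 86  83  82  84  83  83  81  82  81  80  84  81  80  84  82  83  82  82
   83  81]
 [119 195 198 198 195 204 117 115 118  93 100 101 119 118 119 190 189 189
  188 184]
 [103 191 190 193 194 192 196 199 138 105  86  87 152 119 121 119 218 204
  201 197]
 [191 192 193 195 192 192  92 102 103 101 101 105  97 125 146 156  78 198
  197 198]
 [187 188 191 192 191 189 168 246 250 235 194 138  96 101 104 231 226 197
  198 194]
 [199 202 205 204 203 206 209 207 208 211 209 204 179 131 139 193 192 191

[... 1181 characters left out ...]
  71  76
   20  20]
 [ 28  60  74  74  78  71  76  75  73  71  77  77  74  75  75  74  73  74
   29  13]
 [ 24  75  72  72  73  74  73  74  75  71  75  72  72  74  75  74  71  74
   75  22]
 [ 66  71  75  78  72  75  73  74  71  72  72  74  75  73  73  74  74  74
   77  23]
 [115  75  75  74  71  72  73  75  74  73  77  74  73  75  77  72  69  73
   74  80]
 [ 95  99  98  97  99  96 101  96 100  98 100  99  99  98  96  97  95  97
   99  99]
 [100 100  97  97  96  98  99  97  96  95  97  96 100  98 100  99  98 101
   99 104]
 [ 22  22  22  24  19  23  20  21  26  22  22  23  29  27  19  25  22  21
   20  23]
 [ 23  22  28  27  25  30  28  23  16  21  27  20  23  22  24  26  22  23
   18  19]]
```

```bash
python3 - <<'E'
from h import *
d=np.load("w8.npy",allow_pickle=True).item(); im=d["frame"].astype(int)
X=np.array([.9954,-.096,0]);Y=np.array([.096,.9954,0]);Z=np.array([0,0,1.]);c=np.array([.5629,-.1085,.0595])
for s in (-.0175,.0175):
    q=np.array([proj(d,c+s*Y+.034*(np.cos(a)*X+np.sin(a)*Z)) for a in np.linspace(0,6.28,60)]); print(s,"rows",q[:,1].min().round(1),q[:,1].max().round(1),"cols",q[:,0].min().round(1),q[:,0].max().round(1))
print("col262",im[130:206:2,262,2]); 
for r in (160,175,190): print(r,im[r,230:290,2])
E
python3 -m crank '[0.012,0.1245,0,0,0,0.031,55, 0.012,0.1245,0,0,0,0.031,55, 0.012,0.1245,0,0,0,0.031,55, 0.012,0.1245,0,0,0,0.031,55, 0,0,-0.1425,0.0124,-0.001,0,30, 0,0,-0.1425,0.0124,-0.001,0,30, 0,0,-0.1425,0.0124,-0.001,0,30, 0,0,-0.1425,0.0124,-0.001,0,30, 0,0,-0.1425,0.0124,-0.001,0,30, 0,0,-0.1425,0.0124,-0.001,0,30, 0,0,-0.1425,0.0124,-0.001,0,30, 0,0,-0.1425,0.0124,-0.001,0,30, 0,0,-0.1425,0.0124,-0.001,0,30, 0,0,-0.1425,0.0124,-0.001,0,30, 0,0,-0.1425,0.0124,-0.001,0,30, 0,0.1,0,0,0,-0.01,30, 0,0.1,0,0,0,-0.01,30, 0,0,0,0,0,0,30, 0,0,0,0,0,0,30]'
```

```text
-0.0175 rows 130.0 198.2 cols 240.2 243.9
0.0175 rows 130.6 198.8 cols 275.3 279.3
col262 [128  84 129 117 117 117 117 119 132 138 140 145 164 163 132 196 169 165
 166 164 172 169 170 168 173 171 170 167 203 139 194 163 159 159 136  78
  77  75]
160 [152 149 149 148 151 128  46  28  23   6 134 139 143 167 172 168 168 171
 170 172 197 195 190 193 191 198 194 196 192 194 194 196 196 192 195 192
 195 194 194 194 193 192 197 193 194 152 137 156  67  22  25  20  30  25
  83 156 154 145 142 140]
175 [200 199 199 202 202 211 130  33   3   0 108 150 161 180 105 135 175 172
 117 103 200 202 202 209 205 143 210 214 215 214 217 222 170 193 215 217
 217 217 219 216 161 201 220 219 213 181 153 155  78  13  12  16  12  62
 114 113 109 110 109 110]
190 [ 84  80  82  80  81  81  84  80  83  80  72 139 147 156 146 119 100 103
 103 107 180 199 201 202 199 192 200 198 201 203 205 204 194 195 206 201
 201 204 204 200 194 202 206 208 178 152 150 105  76  80  79  80  83  81
  81  81  80  83  83  79]
time_s: 13.85
position: [0.6103, -0.1101, 0.3145]
tool_rot: [[0.976, -0.069, -0.207], [-0.077, -0.997, -0.03], [-0.205, 0.045, -0.978]]
ft_force: [-1.2, -0.1, 1.2]
grip_width: 0.0255
```

The roll's silhouette (rows to about 199, columns 240–277) matches the predicted home position (198.5, 240–279). Regripping the handle.

```bash
python3 -m crank '[0,0,0,-0.006,-0.0005,-0.03,30, 0,0,0,-0.006,-0.0005,-0.03,30, 0,0,0,-0.0031,-0.0003,-0.0185,30, 0,0,0,0,0,0,30, 0,0,0,0,0,0,30]'
python3 - <<'E'
from h import *
d=get_image("wrist"); np.save("w9.npy",d,allow_pickle=True)
cv2.imwrite("pics/w9.png",d["frame"][:,:,::-1])
im=d["frame"].astype(int); 
o=observe(); R_=o["tool_rot"];p=np.array(o["position"])
print(proj(d,p),proj(d,p+R_[:,0]*.0127),proj(d,p-R_[:,0]*.0127))
E
```

```text
time_s: 14.35
position: [0.5947, -0.1116, 0.2392]
tool_rot: [[0.976, -0.07, -0.204], [-0.078, -0.996, -0.031], [-0.202, 0.046, -0.978]]
ft_force: [-0.1, -0.2, 0.1]
grip_width: 0.0258
[258.77142292 263.94098753] [286.63754224 263.94842255] [230.91025391 263.93355382]
```

View pics/w9.png

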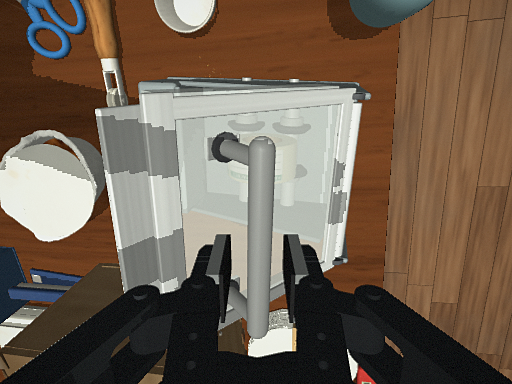

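The bar lies between the fingers (column 260), and through the plate the roll sits between the collars. I close and swing the guard down.

```bash
python3 -m crank '[0,0,0,-0.0005,0,-0.003,30, 0,0,0,0,0,0,0, 0,0,0,0,0,0,0, 0,0,0,0,0,0,0, 0,0,0,0,0,0,0, 0,-0.02,0,-0.0118,0.0012,-0.0056,0, 0,-0.02,0,-0.011,0.0011,-0.0068,0, 0,-0.02,0,-0.0102,0.001,-0.0081,0, 0,-0.02,0,-0.0092,0.0009,-0.0092,0, 0,-0.02,0,-0.0081,0.0008,-0.0102,0, 0,-0.02,0,-0.0068,0.0007,-0.0111,0]' 40
```

```text
time_s: 15.5
position: [0.5377, -0.106, 0.1843]
tool_rot: [[0.994, -0.075, -0.084], [-0.078, -0.996, -0.032], [-0.081, 0.038, -0.996]]
ft_force: [7.8, -0.1, 0.2]
grip_width: 0.0097
```

```bash
python3 -m crank '[0,-0.02,0,-0.0055,0.0005,-0.0118,0, 0,-0.02,0,-0.0041,0.0004,-0.0124,0, 0,-0.02,0,-0.0026,0.0003,-0.0128,0, 0,-0.02,0,-0.001,0,-0.012,0, 0,0,0,0,0,0,0, 0,0,0,0,0,0,0]'
```

```text
time_s: 16.1
position: [0.5253, -0.1054, 0.1378]
tool_rot: [[0.997, -0.078, -0.003], [-0.078, -0.996, -0.034], [0.0, 0.034, -0.999]]
ft_force: [-1.4, 0.7, 20.0]
grip_width: 0.0084
```

```bash
python3 -m crank '[0,0,0,0,0,0,30, 0,0,0,0,0,0,30, 0,0,0,0,0,0,30, 0,0,0,0,0,0.03,30, 0,0,0,0,0,0,0, 0,0,0,0,0,0,0, 0,0,0,0,0,0,0, 0,0,0,0,0,0,0, 0,0,0,0,0,0,0]'
python3 -m crank '[0,0,0,0,0,-0.01,0, 0,0,0,0,0,-0.006,0, 0,0,0,0,0,-0.004,0, 0,0,0,0,0,0,0]'
```

```text
time_s: 17.0
position: [0.5235, -0.1045, 0.1642]
tool_rot: [[0.997, -0.077, -0.01], [-0.078, -0.997, -0.03], [-0.008, 0.031, -1.0]]
ft_force: [0.1, -0.2, -0.1]
grip_width: 0.0003
time_s: 17.4
position: [0.5234, -0.1044, 0.1449]
tool_rot: [[0.997, -0.077, -0.01], [-0.078, -0.997, -0.03], [-0.007, 0.031, -0.999]]
ft_force: [-1.7, 0.6, 4.4]
grip_width: -0.0004
```

```bash
python3 -m crank '[0,0,0,0,0,-0.002,0, 0,0,0,0,0,0,0, 0,0,0,0,0,0,0]'
```

```text
time_s: 17.7
position: [0.5235, -0.1045, 0.1444]
tool_rot: [[0.997, -0.077, -0.008], [-0.077, -0.997, -0.031], [-0.006, 0.032, -0.999]]
ft_force: [-6.4, 2.8, 18.1]
grip_width: 0.0001
```

Run:
```python
from h import *
w=np.load("w1.npy",allow_pickle=True).item()
S=lambda x,y:((x/2.5+380)/1.5,(y/2.5+110)/1.5)
def rep(a,b,z):
    p,q=onz(w,*S(*a),z),onz(w,*S(*b),z); v=p-q; print(z,"mid",((p+q)/2).round(4),"len",np.linalg.norm(v).round(4),"angle rel disp",np.arctan2(v[1],v[0])+.096)
rep((94,243),(68,360),.111)
rep((98,200),(66,350),.088)
print("tongue tip",onz(w,*S(100,200),.091))
# after-close wrist image, for the record
d=get_image("wrist"); np.save("w10.npy",d,allow_pickle=True)
for n,p in [("pin",(.4564,-.0982,.113)),("tip",(.4564+.03*.09,-.0982+.03,.091))]: print(n,proj(d,p))
```

```text
0.111 mid [ 0.4564 -0.0969  0.111 ] len 0.0361 angle rel disp 1.3444174927788604
0.088 mid [ 0.4582 -0.0938  0.088 ] len 0.0486 angle rel disp 1.3516619066006994
tongue tip [ 0.4661622 -0.0704039  0.091    ]
pin [135.13173689 228.8638122 ]
tip [142.66336386 164.81259244]
```

```bash
python3 -m crank '[0.031,-0.008,0,0,0,0.035,0, 0,0,-0.123,-0.0335,0.0034,0,35, 0,0,-0.123,-0.0335,0.0034,0,35, 0,0,0,0,0,0,35, 0,0,0,0,0,0,35, 0,0,0,0,0,-0.02,35, 0,0,0,0,0,0,35]'
python3 - <<'E'
from h import *
d=get_image("wrist"); np.save("w11.npy",d,allow_pickle=True)
cv2.imwrite("pics/w11.png",d["frame"][:,:,::-1])
o=observe(); print(o["q"],o["position"])
X=np.array([.9954,-.096,0]);Y=np.array([.096,.9954,0])
pin=np.array([.4564,-.0977,0]); a=1.345; u=np.cos(a)*X+np.sin(a)*Y; n=np.array([-u[1],u[0],0])
for s in (-.018,0,.018): print("wing top",s,proj(d,pin+u*s+[0,0,.113]).round(1))
im=d["frame"]; g=cv2.cvtColor(im,cv2.COLOR_RGB2GRAY)
b=proj(d,pin+[0,0,.113]).astype(int); print(b)
for r in range(b[1]-40,b[1]+45,8): print(r,g[r,b[0]-48:b[0]+48:4])
E
```

```text
time_s: 18.45
position: [0.4567, -0.0976, 0.1561]
tool_rot: [[0.948, -0.317, -0.004], [-0.317, -0.948, 0.002], [-0.004, -0.001, -1.0]]
ft_force: [-0.4, -0.6, 0.7]
grip_width: 0.0297
[-2.66472866e+01  1.90084012e+01  9.51016648e+01  2.19417227e-02
  6.60549604e+01 -8.16757730e+00] [ 0.45704738 -0.09778545  0.15710029]
wing top -0.018 [257.3 251.1]
wing top 0 [257.3 223.7]
wing top 0.018 [257.3 194.7]
[257 223]
183 [ 42  42  44  48  47  49  47 134 176 184 109 227 221 212 195 181 180 184
 182  78 240 238 239 240]
191 [ 48  51  49  50  48  49  53  92 103  85  66  65  65  83 194 183 182 182
 181 105 244 240 240 240]
199 [ 48  49  53  50  45  53  53  51  71 148  62 173 198 184 111 239 183 180
 180 186 177 239 241 240]
207 [ 49  48  46  47  48  49  45  49 143 137 138 124 139 116 135 161 170 187
 181 184 106 242 240 239]
215 [ 51  50  47  48  47  53  51  52  46 139 142 124 133 114 136 101 109 108
 112 111 109 143 166 158]
223 [ 47  50  45  46  49  51  46  49  46  62 114 128 132 114 111 108 112 110
 110 108 105 103 169 159]
231 [ 45  44  48  41  47  47  47  43  45  42  76 130 133 106 110 111 109 112
 112 108 110 107 173 164]
239 [ 45  73  72  23   7  41  44  38  41  75  88 134 131  75 112 110 108 107
 109 111   8  91  85  85]
247 [ 74  70  74  15   8  38  43  64  63  61 109 136 124 107 106 109 102 163
 168 176   8   0  84  87]
255 [ 73  73  35  10  15  43  43  68  70  74  72  40  97 105 174 167 168 168
 168 171  13  19  76  86]
263 [ 71  73  15  10  12  44  42  70  72  72  74  77  88 166 168 167 166 166
 167 178  18   9   1  75]
```

The wing sits at columns ~249–261, centred within 2 mm between the jaws. I go down and grip it.

```bash
python3 -m crank '[0,0,0,-0.001,0,-0.025,35, 0,0,0,0,0,-0.021,35, 0,0,0,0,0,0,35, 0,0,0,0,0,0,0, 0,0,0,0,0,0,0, 0,0,0,0,0,0,0, 0,0,0,0,0,0,0]' 30
```

```text
time_s: 19.2
position: [0.4561, -0.0981, 0.1129]
tool_rot: [[0.948, -0.318, 0.001], [-0.318, -0.948, -0.0], [0.001, 0.0, -1.0]]
ft_force: [-2.5, -1.3, 7.3]
grip_width: 0.0069
```

```bash
python3 -m crank '[0,0,-0.1,0,0,0.001,0, 0,0,-0.13,0,0,0,0, 0,0,-0.13,0,0,0,0, 0,0,-0.13,0,0,0,0, 0,0,-0.13,0,0,0,0, 0,0,0,0,0,0,0]' 40; python3 -c "
from rig import *
o=observe();print(o['q'],o['wrist_torque'])"
```

```text
time_s: 19.8
position: [0.4556, -0.0977, 0.113]
tool_rot: [[0.586, -0.81, -0.0], [-0.81, -0.586, 0.001], [-0.001, -0.0, -1.0]]
ft_force: [-2.3, -0.9, -1.2]
grip_width: 0.007
[-2.67370363e+01  2.23995015e+01  9.88831361e+01  4.88047020e-02
  5.87581930e+01  2.73640941e+01] [-0.09830408  0.32133201 -0.12248216]
```

```bash
python3 -m crank '[0,0,-0.13,0,0,0,0, 0,0,-0.13,0,0,0,0, 0,0,-0.13,0,0,0,0, 0,0,-0.13,0,0,0,0, 0,0,-0.13,0,0,0,0, 0,0,-0.05,0,0,0,0, 0,0,0,0,0,0,0]'; python3 -c "
from rig import *
o=observe();print(o['q'],o['wrist_torque'])"
```

```text
time_s: 20.5
position: [0.4554, -0.0971, 0.113]
tool_rot: [[-0.07, -0.998, -0.0], [-0.998, 0.07, 0.002], [-0.002, 0.0, -1.0]]
ft_force: [-3.1, 5.0, 1.7]
grip_width: 0.0067
[-26.71322939  22.37626435  98.93046128   0.11902489  58.75183735
  67.23142237] [ 0.70484304  0.48362925 -0.04811521]
```

```bash
python3 -m crank '[0,0,-0.04,0,0,0,0, 0,0,-0.03,0,0,0,0, 0,0,0,0,0,0,0]'; python3 -c "
from rig import *
o=observe();print(o['wrist_torque'],o['tool_rot'][:,0])"
```

```text
time_s: 20.8
position: [0.4553, -0.0971, 0.113]
tool_rot: [[-0.137, -0.991, -0.0], [-0.991, 0.137, 0.002], [-0.002, 0.0, -1.0]]
ft_force: [-2.6, 5.6, 1.8]
grip_width: 0.0069
[0.80622758 0.46467089 0.7075466 ] [-0.13714706 -0.99054933 -0.00164289]
```

The torque about z rose to 0.7 N m, so the button is at its home stop. Release, retreat and check.

```bash
python3 -m crank '[0,0,0.04,0,0,0,0, 0,0,0,0,0,0,40, 0,0,0,0,0,0,40, 0,0,0,0,0,0,40, 0,0,0,0,0,0.03,40, 0,0,0,0,0,0.045,40, 0,0,0,-0.02,0,0.04,40, 0,0,0,-0.03,0,0.035,40, 0,0,0.12,-0.035,0,0,40, 0,0,0.12,-0.035,0,0,40, 0,0,0,0,0,0,40, 0,0,0,0,0,0,40]'
python3 - <<'E'
from h import *
d=get_image("wrist"); np.save("w12.npy",d,allow_pickle=True); g=cv2.cvtColor(d["frame"],cv2.COLOR_RGB2GRAY)
o=observe(); print(ray(d,256,192)[0],o["position"],o["ft_force"])
X=np.array([.9954,-.096,0]);Y=np.array([.096,.9954,0]);O=np.array([.548,-.107,0]);D=lambda x,y,z:O+x*X+y*Y+np.array([0,0,z])
for n,p in {"wing0":(-.110,0,.113),"wing1":(-.074,0,.113),"tongue":(-.062,0,.091),"lip":(-.07,0,.082),"bar":(-.0226,0,.125),"barL":(-.0226,.05,.125),"barR":(-.0226,-.05,.125),"roll":(.015,0,.0935)}.items(): print(n,proj(d,D(*p)).round(1))
# straight line features for the wing and the bar, found with Canny/Hough
e=cv2.Canny(g,50,120); L=cv2.HoughLinesP(e,1,np.pi/180,18,minLineLength=16,maxLineGap=3)
c=(proj(d,D(-.092,0,.113)),proj(d,D(-.0226,0,.125)))
for l in L[:,0]:
    m=np.array([(l[0]+l[2])/2,(l[1]+l[3])/2])
    for n,q,r in (("wing",c[0],28),("bar",c[1],40)):
        if np.linalg.norm(m-q)<r: print(n,l)
t=get_image("top"); np.save("top2.npy",t,allow_pickle=True); t0=np.load("top.npy",allow_pickle=True).item()
df=np.abs(t["frame"].astype(int)-t0["frame"]).max(2)
for n,q in {"tape":(157,170),"pot":(219,195),"bottle":(222,138),"crimp":(227,227),"bar":(265,179),"lids":(352,165),"label":(192,173)}.items(): print(n,(df[q[1]-12:q[1]+12,q[0]-12:q[0]+12]>40).mean().round(3))
E
```

```text
time_s: 22.0
position: [0.3357, -0.098, 0.2633]
tool_rot: [[0.135, -0.991, 0.002], [-0.991, -0.135, -0.0], [0.0, -0.002, -1.0]]
ft_force: [-0.0, 0.6, 1.0]
grip_width: 0.0342
[ 0.41435162 -0.0877777   0.39306482] [ 0.33621181 -0.09812428  0.26311288] [-0.4461551   0.49475194  0.26387085]
wing0 [271.2  50.9]
wing1 [282.6   1.5]
tongue [284.2  -8.3]
lip [281.    4.8]
bar [303.  -85.2]
barL [ 231.4 -105.8]
barR [372.3 -65.2]
roll [ 311.  -124.3]
wing [267  41 274  11]
wing [261  28 277   9]
wing [281  24 287   0]
wing [276  44 280  26]
wing [267  49 278   3]
tape 0.0
pot 0.0
bottle 0.0
crimp 0.231
bar 0.0
lids 0.0
label 0.507
```

Run:
```python
from h import *
t=np.load("top2.npy",allow_pickle=True).item(); t0=np.load("top.npy",allow_pickle=True).item()
for f in (t0,t):
    h=cv2.cvtColor(f["frame"],cv2.COLOR_RGB2HSV); m=cv2.inRange(h[215:240,195:260],(8,120,170),(25,255,255)); ys,xs=np.nonzero(m); print("crimp orange",len(xs),xs.mean()+195,ys.mean()+215, xs.min()+195,xs.max()+195)
g=[cv2.cvtColor(f["frame"],cv2.COLOR_RGB2GRAY).astype(int) for f in (t0,t)]
D=(np.abs(g[1]-g[0])>8).astype(np.uint8); D[:140]=0; D[215:]=0; D[:,:238]=0; D[:,295:]=0
n,l,s,c=cv2.connectedComponentsWithStats(D); print([(s[i].tolist(),c[i].round(1).tolist()) for i in range(1,n) if s[i,4]>8])
c0=np.array([.5629,-.1085,.0595]);Y=np.array([.096,.9954,0]);X=np.array([.9954,-.096,0])
q=np.array([proj(t,c0+s*Y+.034*(np.cos(a)*X+np.sin(a)*np.array([0,0,1.]))) for s in (-.0175,.0175) for a in np.linspace(0,6.28,40)]); print("roll predicted box",q.min(0).round(1),q.max(0).round(1))
```

```text
crimp orange 166 216.54819277108433 225.6265060240964 203 232
crimp orange 160 216.61875 225.69375 203 232
[([243, 140, 51, 35, 181], [270.1, 147.8]), ([248, 148, 38, 8, 112], [265.0, 151.2]), ([238, 156, 51, 59, 845], [259.1, 200.1]), ([252, 158, 13, 14, 47], [258.0, 164.7]), ([267, 160, 10, 19, 55], [272.1, 169.1]), ([246, 172, 7, 6, 28], [248.6, 174.6]), ([256, 174, 4, 4, 9], [257.8, 175.8]), ([276, 177, 6, 3, 13], [278.6, 178.0]), ([275, 176, 10, 10, 23], [280.0, 181.2]), ([247, 179, 28, 8, 89], [262.1, 181.8]), ([274, 192, 5, 2, 9], [276.2, 192.4])]
roll predicted box [258.9 159.7] [271.8 181.6]
```

```bash
python3 -c "
from rig import *
print(close_job())"
```

```text
the job is handed in; nothing more can be done
None
```

The job is done and handed in at about 22 s of the 72 s allowed. I lifted the guard to about 1.2 rad, laid the label roll between the collars, swung the guard shut, and turned the turnbutton home.

**Last checks**
- **Roll:** after release, its outline in the wrist picture matched the predicted home position within 1–2 px. I did not measure it again with the guard shut, because a check in the top view was inconclusive.
- **Guard:** when pressed at the handle it stopped hard, with the bar about 125 mm high, which is the shut height. The tongue then passed over the lip, which it cannot do unless the guard is down.
- **Turnbutton:** torque rose to 0.7 N m at the home stop, and the wing lay along the dispenser's x axis in the final wrist picture.
- **Things standing around:** in the top view the tape roll, pot, bottle and lid stack were unchanged. The crimp roller's patch did differ, but its handle's position was the same to 0.1 px, so I put that down to the arm or its shadow.
- **Robot:** it was clear of everything at hand-in.

**Disagreements on the way**
- There was about 20 N of strain at the ends of the guard swing, from slip of the bar in the fingers.
- The roll first touched only the rear roller, so I eased it forward 2 mm before releasing.

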